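# Clamp the sample pin in the lever fixture

## Robot

A 7-joint arm with a two-finger parallel gripper is mounted at the origin on the work surface. World frame = base frame: x ahead of the robot, y to its left, z up, the work surface at z = 0. Lengths are in mm, angles in rad, forces in N, time in s.
With the tool pointing down it reaches from about 350 to 900 mm from the base axis. Payload 19.9 kg.
Tool frame: the origin (TCP) lies midway between the tips of the shut fingers; the grasp point (between the pads) lies 19 mm behind it; z points along the fingers, x is the direction in which the jaws open and shut, and the axes are right-handed (so a half turn about z gives the same grasp; the last joint's range is limited). The gripper opens to 85 mm and grips with 20 to 120 N. Pads are 22 mm wide; open, the fingers measure 114 mm over their backs; the gripper's body (76 mm by 85 mm) begins 54 mm behind the grasp point. The pads swing forward as they close: fully open they stand 13 mm farther back than shut.
Start: joints at [1.286, 0.417, -0.01, 1.614, 0.005, 1.111, -0.053], TCP at [150.259, -606.649, 231.26] pointing down, gripper open.
Joint ranges: [-2.81, 2.81], [-0.39, 2.02], [-1.27, 1.25], [0.06, 2.57], [-1.19, 4.33], [0.19, 2], [-2.82, 2.82]. Speed limits (rad/s): [1.89, 1.89, 2.39, 2.39, 3.01, 3.01, 3.01].

## Interface

Orientations are given as a rotation vector (axis times angle).
In Python, from station import manip gives the robot as it stands. The module is installed in compiled form; this text tells all that it offers.
- The arm moves only by the tool servo_tool, never from a script. Its argument "increments" is a list of rows, each a list of 6 numbers: the shift along the tool's x, y, z in mm, then the turn, a rotation vector about the tool's x, y, z in rad. In form: [[x, y, z, wx, wy, wz], ...]. A call has 1 to 12 rows; each row shifts and turns the commanded pose from where the row before left it, along the tool's axes as they then stand; what a row does not reach is not made up. A row lasts 1/12 s, in which the tool goes at most 41.7 mm and 7.16 degrees, less where a joint would pass 70% of its speed; a pose out of reach is approached as far as the arm can. A call is refused whole if a number of a shift passes 41.7 or a number of a turn 0.125, either way. A call with a gripper value outside its range is refused whole. "grip" is the opening, from -1 (shut) to 1 (fully open), set as the call begins (left out, the last holds). The fingers move at their own pace and stop on an object; "newtons" is the grip in N (left out, the last holds). Time passes only in rows, so rows that do not move let the fingers close. It gives the time, the measured TCP pose, the force and the opening at its end, in the units of the state.
- manip.state(): the state, without advancing time (a new reading comes with each control period).
- manip.capture(name): name is "side" or "top"; returns the picture (384x512x3 uint8, red, green, blue); there is no depth.
- manip.camera_params(name): a dict with "K" (3x3 intrinsics, pixels), "R" (3x3) and "t" (3): a world point X has camera coordinates R X + t. Camera axes: x right, y down, z forward; pixel columns grow to the right and rows downward; lengths in mm; the calibration is good to about 2 mm. A picture is of the moment at which its call begins. camera_params takes no time and is no camera call.
- manip.job_done(): hands the job in, once; it reports no verdict.
Trained networks look in the newest picture that a camera, given by its name, has taken for a name from the list of things; names that differ only in an ending like _2 or _b are one class to them, and where a whole thing is asked for, a point or a joint stands for the part that bears it (a point fixed in the world has none). Each returns a list of dicts, best first, with "conf" (0 to 1); they miss things now and then, are a little off and sometimes report something else, mostly with a low value. They report only what shows in the picture. A call takes as long as a camera call.
- manip.boxes_of(query, camera): "location" ([row, column] in pixels, amid what is visible of it).
- manip.masks_of(query, camera): "pixels" (384x512 bool, what is visible of it) and "location" ([row, column] in pixels, amid what is visible of it).
The state is a dict: "clock": time; "joint_positions": joint angles; "qvel": joint speeds; "effort": joint torques, N m; "tcp_pos": TCP position; "ee_rot": TCP orientation; "wrist_force": force on the tool from outside, world axes, zero at the start; "moment": the same for the moment, N m; "finger_gap": finger opening in mm.
Only numpy, scipy, OpenCV 4.12 (cv2) and the standard library are available. Lean on these libraries where they do the work, as an engineer would, in place of code of your own. Each camera call takes 0.05 s, during which the arm holds its last target.

## Task

With the fixture's yellow safety catch still closed, take the brass pin out of the blue pocket tray, stand it shank-down in the fixture's nest until its collar sits flush on the nest block, and let go of it. Then flip the yellow catch right over, away from the lever, and only after that pull the red-knobbed lever all the way towards you so that the plunger clamps the pin, and finish while still holding the lever there (it springs back if released). Leave the steel pins and everything else on the bench where they are.

Things in the scene. Friction and masses are not known exactly. Their poses are not given: they have to be found in the camera images.
- brass_pin_centre (a point): Brass turned pin, 46 mm tall, upright, origin on its axis half-way up (23 mm above the foot), z up along the axis. Below: shank 14 mm diameter, 18 mm long, foot stepped in to 11 mm diameter over its last 2 mm. Above: collar 20 mm diameter, 28 mm tall, the part to grip (its middle is 9 mm above this point). About 0.09 kg. In the tray the collar rests on the tray top, so this point is 5 mm above the tray top; seated in the nest it is 5 mm above the nest block's top.
- brass_pin: The same brass pin as a body, origin at the centre of its foot.
- pin_tray: Blue pocket tray, fixed, 130 (x) x 190 (y) x 25 mm, origin at the centre of its underside, six 17 mm square pockets 22 mm deep at x = -35, 35 and y = -65, 0, 65 mm. The brass pin and three steel pins stand in four of them, in any order.
- fixture: Clamping fixture, fixed on a dark steel base plate 250 (x, from -135 to 115) x 120 (y) x 12 mm, origin at the centre between nest and lever on the table, x pointing from the nest (front, towards the robot) to the lever (rear), z up. Nest on the x axis at x = -85; green plunger housing at x = -32 to 8, |y| < 18, up to z = 64; lever pivot (axis along y) at x = 50, y = 0, z = 25; catch pivot (axis along x) at y = 50, z = 60, mm. Yaw varies.
- nest (a point): Centre of the mouth of the nest hole, on top (z = 35 mm) of the 50 x 50 mm aluminium nest block; axes as the fixture's. Hole 17 mm diameter, 21 mm deep, vertical, 1.5 mm chamfer. A steel fence 12 mm wide (y) and 23 mm tall stands on the block 12 to 20 mm from the hole's axis on the -x side; the plunger's nose waits 30 mm from the axis on the +x side at 14 mm above the block. Grip the pin across the fixture's y to stay clear of both.
- catch (a joint): Yellow safety catch: a thumb tab 22 (x) x 7 (y) x 48 mm that stands up from a rod along the fixture's x, and a tongue at the rod's rear end that lies in front of the lever and blocks it. 0 = closed (tab upright, tongue level), grows as the tab is pushed over towards the fixture's +y, to a stop at 1.45 rad (tab lying nearly level, tongue upright beside the lever). Stiff friction hinge (about 0.04 N m, 1 N at the tab): it stays where it is left. It starts between 0 and 0.15.
- catch_tab_top (a point): Middle of the free end of the yellow catch's thumb tab, 48 mm from the catch pivot; when closed it is at fixture x = 0, y = 50, z = 108 mm.
- lever (a joint): Spring-return lever: 0 = at rest, leaning 0.35 rad to the fixture's +x from vertical; grows as the knob is pulled towards the fixture's -x, to a stop at 0.95 rad (leaning 0.60 rad to -x). Its return spring asks about 3 N at the knob at first and 7.5 N at the stop; with the catch closed it is blocked at about 0.1 rad (10 N at the knob). It drives the plunger 28 mm per rad; the nose meets a seated pin at about 0.75 rad.
- lever_knob (a point): Red knob on the lever's end: a disc 32 mm diameter with flat ends 26 mm apart along the fixture's y; origin at its centre, 170 mm from the lever pivot. At rest it is at fixture x = 108, y = 0, z = 185 mm; at the stop x = -46, z = 165. Pinched across its flat ends it can turn between the fingers; the 12 mm lever rod runs from it down to the pivot.
- nose: Black spring-loaded nose, 14 mm diameter, on the front of the plunger; it presses the pin's collar against the fence with 2 to 4 N when the lever is fully pulled. Origin at the fixture's origin when at rest; moves along the fixture's -x.
- steel_pin0_centre (a point): Dark steel pin, bystander, same shape as the brass pin, upright in another tray pocket. Point at its centre, half-way up.
- steel_pin1_centre (a point): Dark steel pin, bystander, same shape as the brass pin, upright in another tray pocket. Point at its centre, half-way up.
- steel_pin2_centre (a point): Dark steel pin, bystander, same shape as the brass pin, upright in another tray pocket. Point at its centre, half-way up.
- oil_bottle: White oil bottle, bystander, 60 mm diameter, 160 mm tall, origin at the centre of its underside.
- grease_jar: Grey jar with black cap, bystander, 70 mm diameter, 70 mm tall, origin at the centre of its underside.
- screwdriver: Screwdriver, bystander, lying on the table along its x.
- flat_file: Flat hand file with an orange handle, bystander, 280 mm long, lying on the table along its x.
- gauge_disc: Steel setting disc, bystander, 48 mm diameter, 14 mm tall, origin at the centre of its underside.

How it is judged (in metres and radians):
On the way, in this order (a step that is already met when the one before it is completed fails the run):
1. the brass pin stands seated in the nest, let go, with the catch still closed (horizontal distance between brass_pin_centre and nest below 0.004 m and z of brass_pin_centre in the frame of nest between 0.001 and 0.008 m and angle between brass_pin_centre's own z axis and vertical below 0.12 rad and contact force between the fingers and brass_pin below 0.1 N and value of joint catch below 0.4 rad), for 0.2 s.
2. the safety catch is flipped over, the lever still at rest (value of joint catch above 1.1 rad and value of joint lever below 0.2 rad), for 0.2 s.
3. the lever is pulled fully and the nose presses on the pin (value of joint lever above 0.85 rad and value of joint catch above 1.1 rad and contact force between nose and brass_pin above 1 N), for 0.3 s.
At the end, for the whole second after the job is handed in: Robot holding the lever at 0.85 rad or more (over 1 N on it, at rest); catch at 1.1 rad or more; brass pin seated in the nest (4 mm of its axis, centre 1 to 8 mm above the block, tilt under 0.12 rad) with the nose pressing it by over 1 N; nothing else disturbed (all of step 3 and horizontal distance between brass_pin_centre and nest below 0.004 m and z of brass_pin_centre in the frame of nest between 0.001 and 0.008 m and angle between brass_pin_centre's own z axis and vertical below 0.12 rad and contact force between any of the fingers, the arm and fixture above 1 N and velocity of joint lever below 0.1 rad/s); the arm keeps its last pose, push and grip.
It fails at once if the lever is forced past 0.3 rad with the catch not flipped (value of joint lever above 0.3 rad and value of joint catch below 1 rad).
It fails at once if a steel pin is moved more than 10 mm, or another bystander more than 20 mm (distance of any of steel_pin0_centre, steel_pin1_centre, steel_pin2_centre from where it was at the start of the episode above 0.01 m or distance of any of oil_bottle, grease_jar, screwdriver, flat_file, gauge_disc from where it was at the start of the episode above 0.02 m).
It also fails if it takes over 64 s, if anything falls off the work surface, if the arm or the gripper's body presses on something with over 40 N, if the wrist force passes 120 N, or if a joint passes its speed limit or range.

## Working session

There is one attempt and no reset: what is moved stays moved. The work goes in short steps, Python scripts to look and compute and a tool call to move; the robot and the scene stay as the last step left them, time stands still between calls to the robot, and variables do not carry over. Pictures are saved under pics/ and viewed, and the job is handed in when it is done.

Besides the shell and the picture viewer there is one more tool, called as name(argument=value, ...) on one line, values as JSON. servo_tool: Moves the arm, as the interface text tells. Its arguments: {"type":"object","properties":{"increments":{"type":"array"},"grip":{"type":"number"},"newtons":{"type":"number"}},"required":["increments"]}

```bash
mkdir -p pics
python3 - <<'E'
from station import manip
import cv2, numpy as np
s=manip.state()
for k in ('clock','tcp_pos','ee_rot','wrist_force','finger_gap'): print(k,s[k])
for c in ('side','top'):
    im=manip.capture(c); cv2.imwrite(f'pics/{c}0.png',im[:,:,::-1])
    p=manip.camera_params(c); print(c,np.round(p['K'],1).tolist(),np.round(p['R'],4).tolist(),np.round(p['t'],1).tolist())
E
```

```text
clock 0.0
tcp_pos [ 150.17824671 -606.31483547  230.65094107]
ee_rot [-2.47362120e+00  1.93555137e+00  1.66248181e-03]
wrist_force [0.38546178 0.69059488 0.2442854 ]
finger_gap 85.3016135294202
side [[468.1, 0.0, 258.0], [0.0, 468.1, 188.4], [0.0, 0.0, 1.0]] [[0.9349, -0.355, -0.0041], [-0.1843, -0.4755, -0.8602], [0.3034, 0.8049, -0.51]] [-468.2, 184.7, 1549.1]
top [[386.2, 0.0, 252.9], [0.0, 386.2, 194.3], [0.0, 0.0, 1.0]] [[-0.0871, -0.9962, 0.0018], [-0.9752, 0.0849, -0.2043], [0.2034, -0.0195, -0.9789]] [23.4, 523.4, 1123.5]
```

View pics/side0.png

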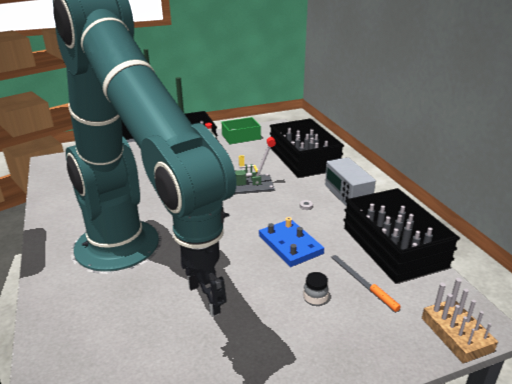

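View pics/top0.png

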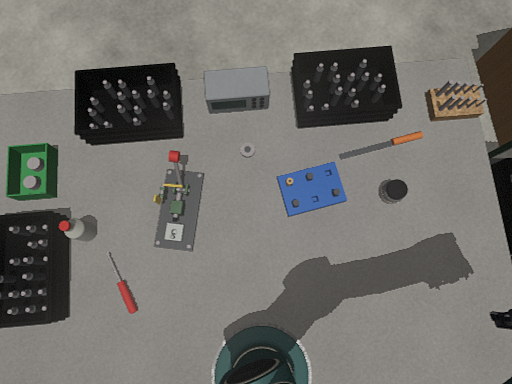

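The top view shows the tray around (312,188) with the brass pin at (290,182), and the fixture around (180,208), knob at (174,156), catch tab at about (157,198) and nest at about (174,232). Next I'll query the networks and look at zoomed crops.

```bash
cat > h.py <<'E'
import numpy as np, cv2
from station import manip
from scipy.spatial.transform import Rotation as Rot
P={c:manip.camera_params(c) for c in ('side','top')}
def proj(c,X):
    p=P[c]; Y=np.atleast_2d(X)@np.array(p['R']).T+np.array(p['t']); q=Y@np.array(p['K']).T
    return q[:,:2]/q[:,2:]
def ray(c,uv):
    p=P[c]; R=np.array(p['R']); d=R.T@np.linalg.solve(np.array(p['K']),[uv[0],uv[1],1]); o=-R.T@np.array(p['t'])
    return o,d
def atz(c,uv,z):
    o,d=ray(c,uv); return o+d*(z-o[2])/d[2]
def tri(uvs):
    A=np.zeros((3,3));b=np.zeros(3)
    for c,uv in uvs.items():
        o,d=ray(c,uv); d=d/np.linalg.norm(d); M=np.eye(3)-np.outer(d,d); A+=M;b+=M@o
    return np.linalg.solve(A,b)
def crop(c,im,x0,y0,x1,y1,k,name):
    cv2.imwrite(name,cv2.resize(im[y0:y1,x0:x1,::-1],None,fx=k,fy=k,interpolation=cv2.INTER_CUBIC))
E
python3 - <<'E'
from h import *
im=manip.capture('top'); crop('top',im,130,140,220,260,5,'pics/tf.png'); crop('top',im,265,150,360,225,6,'pics/tt.png')
for q in ['brass_pin','brass_pin_centre','pin_tray','nest','catch_tab_top','lever_knob','steel_pin0_centre','fixture','nose']:
    for d in manip.boxes_of(q,'top')[:4]: print(q,'top',np.round(d['location'][::-1],1),round(d['conf'],2))
im=manip.capture('side'); crop('side',im,215,120,305,200,6,'pics/sf.png'); crop('side',im,250,205,330,270,6,'pics/st.png')
for q in ['brass_pin','brass_pin_centre','pin_tray','nest','catch_tab_top','lever_knob','steel_pin0_centre']:
    for d in manip.boxes_of(q,'side')[:4]: print(q,'side',np.round(d['location'][::-1],1),round(d['conf'],2))
E
```

```text
brass_pin_centre top [180.8 206.1] 0.58
brass_pin_centre top [340.6 190.7] 0.3
pin_tray top [313.  190.7] 0.79
pin_tray top [175.1 162.1] 0.36
nest top [178.9 206.8] 0.78
catch_tab_top top [160.  194.5] 0.66
lever_knob top [175.1 161.7] 0.67
steel_pin0_centre top [337.7 193.3] 0.47
steel_pin0_centre top [160.4 187.2] 0.35
fixture top [179.4 207. ] 0.58
fixture top [ 76.7 228.4] 0.35
brass_pin side [287.6 225.2] 0.61
pin_tray side [289.4 243.7] 0.82
nest side [254.  177.1] 0.89
catch_tab_top side [241.2 161.9] 0.52
lever_knob side [268.1 148.1] 0.7
lever_knob side [251.9 176.1] 0.6
steel_pin0_centre side [293.  246.8] 0.43
```

View pics/tf.png

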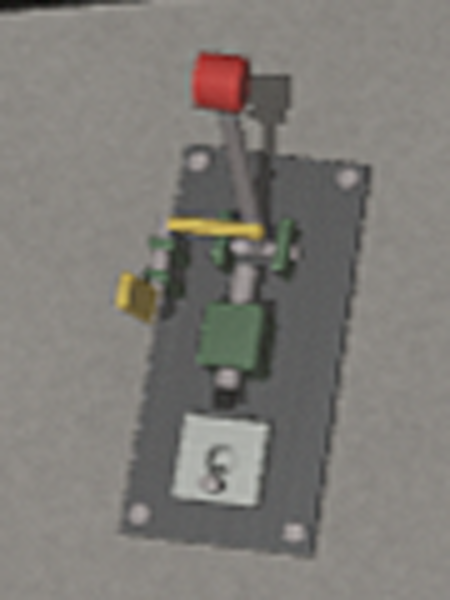

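View pics/tt.png

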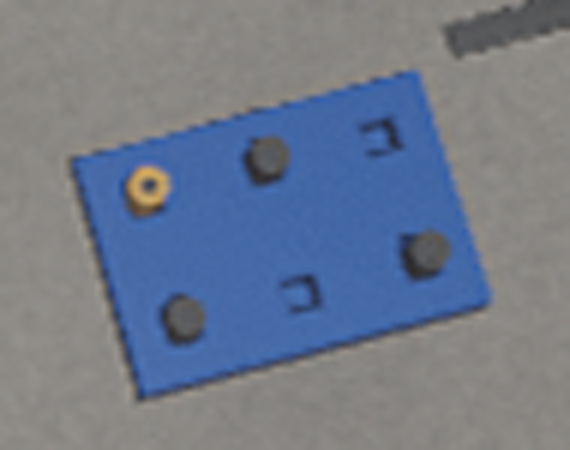

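View pics/sf.png

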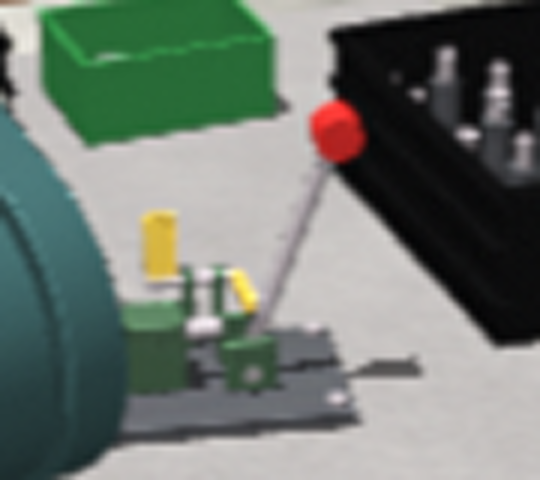

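View pics/st.png

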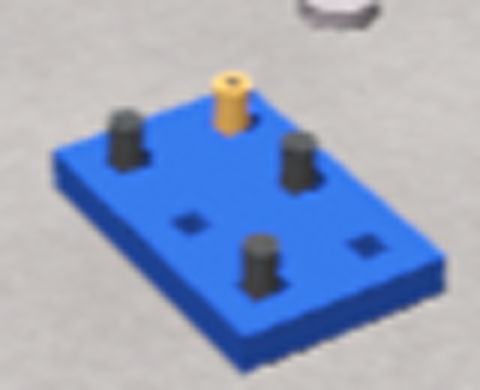

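```bash
cat > fit.py <<'E'
from h import *
from scipy.optimize import least_squares
def unc(L,k,x0,y0): return [( (u+.5)/k-.5+x0,(v+.5)/k-.5+y0) for u,v in L]
for c in P: print(c,'cam at',np.round(-np.array(P[c]['R']).T@np.array(P[c]['t'])))
def fit(obs,g,zoff=False):
    def res(p):
        R=np.array([[np.cos(p[2]),-np.sin(p[2])],[np.sin(p[2]),np.cos(p[2])]])
        r=[]
        for c,pts,X in obs:
            X=np.array(X,float); W=np.c_[X[:,:2]@R.T+p[:2],X[:,2]]
            r.append((proj(c,W)-np.array(pts)).ravel())
        return np.concatenate(r)
    s=least_squares(res,g,loss='soft_l1'); return s.x,res(s.x)
# fixture
ft=unc([(185,147),(371,167),(313,556),(120,533),(188,414),(271,420),(264,506),(171,496)],5,130,140)
fX=[(115,60,12),(115,-60,12),(-135,-60,12),(-135,60,12),(-60,25,35),(-60,-25,35),(-110,-25,35),(-110,25,35)]
kt=unc([(221,82)],5,130,140); ks=unc([(337,131)],6,215,120)
ct=unc([(134,294)],5,130,140)
p,r=fit([('top',ft,fX)],[550,150,-0.1]); print('fixture top',np.round(p,3),np.round(r.reshape(-1,2),1).tolist())
p2,r=fit([('top',kt,[(108,0,185)]),('side',ks,[(108,0,185)])],p); 
print('knob tri',tri({'top':kt[0],'side':ks[0]}))
def W(p,x): 
    c,s=np.cos(p[2]),np.sin(p[2]); return np.array([p[0]+c*x[0]-s*x[1],p[1]+s*x[0]+c*x[1],x[2]])
for n,x in dict(nest=(-85,0,35),knob=(108,0,185),catch=(0,50,108)).items(): print(n,np.round(W(p,x),1),proj('top',W(p,x)),proj('side',W(p,x)))
print('obs knob',kt,ks)
tt=unc([(72,157),(417,70),(492,298)],6,265,150)
# tray rear-left, rear-right, front-right (yaw to be fitted); tray x along image up
tX=[(65,95,25),(65,-95,25),(-65,-95,25)]
pinX=[(35,65,53),(35,0,53),(-35,-65,53),(-35,65,53)]
pt=unc([(149,186),(268,157),(428,250),(184,317)],6,265,150)
q,r=fit([('top',tt,tX),('top',pt,pinX)],[600,-150,0.2]); print('tray top',np.round(q,3),np.round(r.reshape(-1,2),1).tolist())
for x in pinX: print(np.round(W(q,x),1))
st=unc([(52,155),(253,88),(445,258),(240,338),(232,83)],6,250,205)
sX=[(-65,95,25),(65,95,25),(65,-95,25),(-65,-95,25),(35,65,53)]
q2,r=fit([('side',st,sX)],q); print('tray side',np.round(q2,3),np.round(r.reshape(-1,2),1).tolist(), np.round(W(q2,pinX[0]),1))
print('brass tri',tri({'top':pt[0],'side':st[4]}))
E
python3 fit.py
```

```text
side cam at [    2. -1325.   947.]
top cam at [2.840e+02 1.000e+00 1.207e+03]
fixture top [ 5.16218e+02  2.08945e+02 -2.02000e-01] [[0.1, -0.7], [0.0, -0.5], [0.2, 0.0], [0.1, 0.1], [0.1, 0.1], [-0.3, 0.8], [-1.4, -0.0], [0.8, 0.1]]
knob tri [623.83536841 187.8894386  186.1957691 ]
nest [432.9 226.   35. ] [[174.09067474 231.60385916]] [[221.47511996 180.13781882]]
knob [622.  187.3 185. ] [[174.20860993 156.20547916]] [[269.9946451  141.94221985]]
catch [526.2 257.9 108. ] [[156.60726986 197.78232349]] [[240.8110074  156.27093982]]
obs knob [(173.8, 156.0)] [(270.75, 141.41666666666666)]
tray top [ 5.34031e+02 -2.06872e+02  1.76000e-01] [[-0.1, 0.4], [-0.2, -0.1], [-0.1, 0.6], [-0.3, -0.1], [0.1, -0.5], [0.4, 0.0], [0.2, -0.3]]
[ 557.1 -136.8   53. ]
[ 568.5 -200.8   53. ]
[ 510.9 -277.    53. ]
[ 488.2 -149.    53. ]
tray side [ 5.34475e+02 -2.08866e+02  1.61000e-01] [[0.2, -0.6], [-0.9, -0.5], [0.1, 0.3], [0.0, 0.3], [0.3, 0.3]] [ 558.6 -139.1   53. ]
brass tri [ 557.35053074 -137.85238891   53.64474266]
```

```bash
cat >> h.py <<'E'
FX=np.array([516.2,208.9,-0.202])
def F(x,y,z):
    c,s=np.cos(FX[2]),np.sin(FX[2]); return np.array([FX[0]+c*x-s*y,FX[1]+s*x+c*y,z])
def Finv(w):
    c,s=np.cos(FX[2]),np.sin(FX[2]); d=np.array(w[:2])-FX[:2]; return np.array([c*d[0]+s*d[1],-s*d[0]+c*d[1],w[2]])
def st():
    s=manip.state(); return s,np.array(s['tcp_pos']),Rot.from_rotvec(s['ee_rot'])
def want(sgn=1):
    x=sgn*np.array([-np.sin(FX[2]),np.cos(FX[2]),0]); z=np.array([0,0,-1.]); return Rot.from_matrix(np.c_[x,np.cross(z,x),z])
def delta(target,sgn=1):
    """tool-frame shift (orientation now) and turn to target"""
    s,p,R=st(); Rt=want(sgn)
    return R.inv().apply(np.array(target)-p),(R.inv()*Rt).as_rotvec(),Rt.inv().apply(np.array(target)-p)
E
python3 - <<'E'
from h import *
s,p,R=st(); print(s['clock'],np.round(R.as_matrix(),3).tolist())
for g in (1,-1):
    a,b,c=delta([557.2,-137.3,150],g); print(g,np.round(a,1),np.round(b,3),np.round(c,1))
E
```

```text
1.0 [[0.24, -0.971, -0.0], [-0.971, -0.24, 0.0], [-0.0, 0.0, -1.0]]
1 [-357.7 -507.9   81.3] [-0.     0.    -2.697] [541.4 304.5  81.2]
-1 [-357.7 -507.9   81.3] [0.    0.    0.445] [-541.4 -304.5   81.2]
```

servo_tool(increments=[[0,0,0,0,0,0.111],[0,0,0,0,0,0.111],[0,0,0,0,0,0.111],[0,0,0,0,0,0.111],[-15,-8,0,0,0,0],[-25,-14,2,0,0,0],[-35,-20,5,0,0,0],[-35,-20,5,0,0,0],[-35,-20,5,0,0,0],[-35,-20,5,0,0,0],[-35,-20,5,0,0,0],[-35,-20,5,0,0,0]], grip=0.05, newtons=40)

```text
clock: 2.0
tcp_pos: [340.3, -388.5, 199.3]
ee_rot: [1.987, -2.433, 0.001]
wrist_force: [0.4, -0.8, 0.7]
finger_gap: 44.7
```

servo_tool(increments=[[-35,-20,5,0,0,0],[-35,-20,5,0,0,0],[-35,-20,5,0,0,0],[-35,-20,5,0,0,0],[-35,-20,5,0,0,0],[-35,-20,5,0,0,0],[-25,-12,5,0,0,0],[-15,-8,0,0,0,0],[0,0,0,0,0,0],[0,0,0,0,0,0]])

```text
clock: 2.83
tcp_pos: [526.8, -172.4, 164.2]
ee_rot: [-1.989, 2.432, 0.0]
wrist_force: [-1.4, -0.8, 0.6]
finger_gap: 44.8
```

Run:
```python
from h import *
s,p,R=st(); print(s['clock'],p,np.round(s['joint_positions'],2),s['finger_gap'],s['wrist_force'])
a,b,c=delta([557.2,-137.3,80],-1); print(np.round(a,1),np.round(b,3))
```

```text
2.8333 [ 526.84970055 -172.38937818  164.15258836] [ 0.42  0.37 -0.19  1.85  0.09  0.92 -1.59] 44.82680874114067 [-1.37777229 -0.82907433  0.5696037 ]
[-40.4 -22.8  84.2] [0.    0.    0.003]
```

servo_tool(increments=[[-13,-8,20,0,0,0],[-14,-7,22,0,0,0],[-13,-8,22,0,0,0],[0,0,15,0,0,0.003],[0,0,0,0,0,0],[0,0,0,0,0,0],[0,0,0,0,0,0]])

```text
clock: 3.42
tcp_pos: [557.0, -139.8, 86.4]
ee_rot: [-1.982, 2.437, -0.002]
wrist_force: [-0.3, -0.3, 0.1]
finger_gap: 45.2
```

Run:
```python
from h import *
s,p,R=st(); print(s['clock'],p)
a,b,c=delta([557.2,-137.3,28],-1); print(np.round(a,1),np.round(b,3))
im=manip.capture('top'); crop('top',im,250,130,370,230,6,'pics/t1.png'); 
im=manip.capture('side'); crop('side',im,230,160,350,270,6,'pics/s1.png')
```

```text
3.4167 [ 557.03125184 -139.76172389   86.40123522]
[-2.5  0.4 58.4] [-0.001 -0.    -0.004]
```

View pics/s1.png

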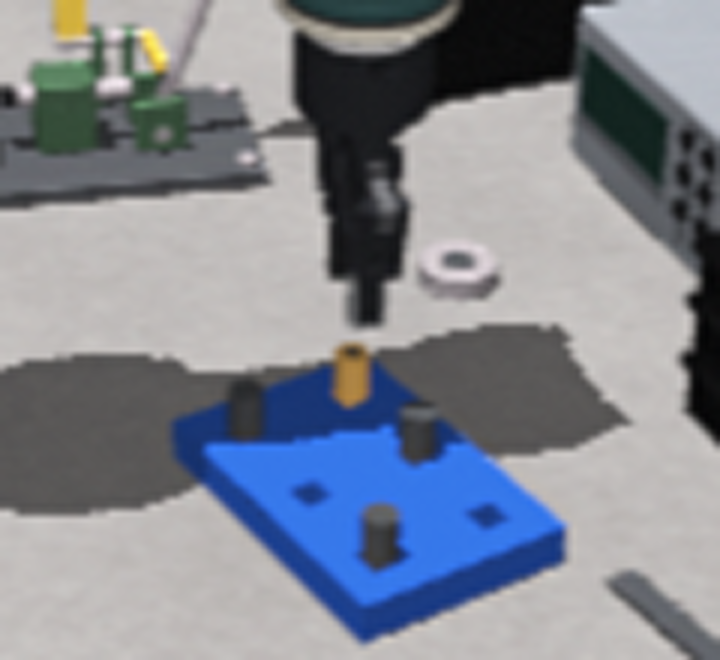

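View pics/t1.png

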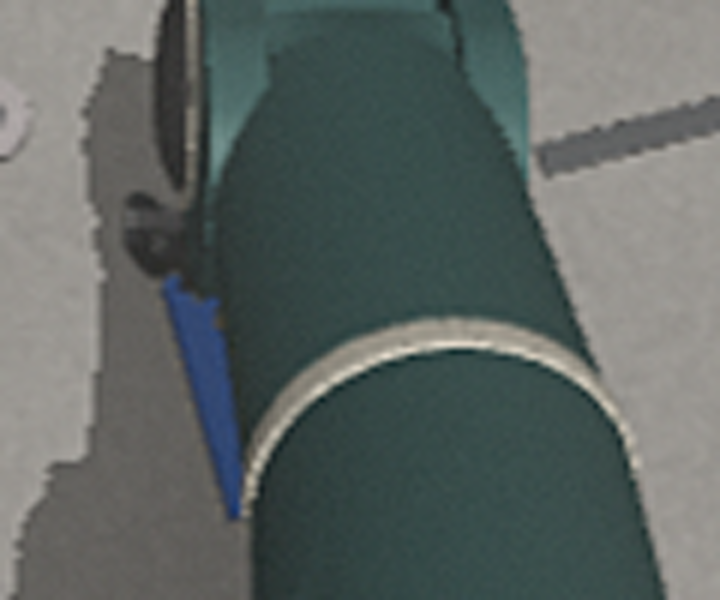

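The side view shows the open fingers above the brass pin (pin top at crop (352,350)), with a clear way down. I'll descend and grip.

servo_tool(increments=[[-2.5,0.4,0,0,0,-0.004],[0,0,10,0,0,0],[0,0,15,0,0,0],[0,0,15,0,0,0],[0,0,10,0,0,0],[0,0,6,0,0,0],[0,0,0,0,0,0],[0,0,0,0,0,0]])

```text
clock: 4.18
tcp_pos: [557.2, -135.9, 29.3]
ee_rot: [1.988, -2.432, -0.0]
wrist_force: [0.1, -0.6, -0.1]
finger_gap: 45.0
```

Run:
```python
from h import *
s,p,R=st(); print(s['clock'],p,s['wrist_force'])
a,b,c=delta([557.2,-137.3,28],-1); print(np.round(a,1),np.round(b,3))
im=manip.capture('side'); crop('side',im,230,160,350,270,6,'pics/s2.png')
```

```text
4.1833 [ 557.17246968 -135.93765252   29.30369508] [ 0.09558366 -0.58180263 -0.08217577]
[ 1.3 -0.3  1.3] [0.    0.    0.002]
```

View pics/s2.png

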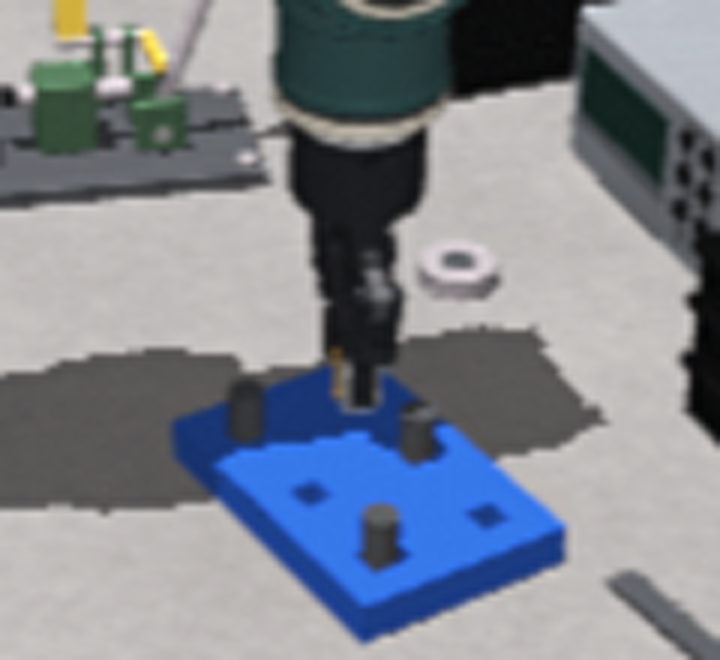

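servo_tool(increments=[[1.3,-0.3,1,0,0,0],[0,0,0,0,0,0],[0,0,0,0,0,0],[0,0,0,0,0,0],[0,0,0,0,0,0],[0,0,0,0,0,0],[0,0,0,0,0,0]], grip=-1, newtons=40)

```text
clock: 4.82
tcp_pos: [557.5, -137.6, 28.8]
ee_rot: [-1.988, 2.432, -0.001]
wrist_force: [-0.8, -1.5, 6.0]
finger_gap: 18.9
```

Run:
```python
from h import *
s,p,R=st(); print(s['clock'],p,s['wrist_force'],s['finger_gap'])
```

```text
4.8167 [ 557.5246218  -137.61172073   28.82000493] [-0.81615708 -1.45536466  6.00298036] 18.92271448246202
```

servo_tool(increments=[[0,0,-5,0,0,0],[0,0,-15,0,0,0],[0,0,-25,0,0,0],[0,0,-25,0,0,0],[0,0,-20,0,0,0],[-15,9,0,0,0,0],[-25,15,0,0,0,0],[-30,18,0,0,0,0],[-30,18,0,0,0,0],[-30,18,0,0,0,0],[-30,18,0,0,0,0],[-30,18,0,0,0,0]])

```text
clock: 5.82
tcp_pos: [482.3, 73.1, 118.7]
ee_rot: [-1.988, 2.432, -0.0]
wrist_force: [1.5, 0.8, -0.8]
finger_gap: 18.5
```

servo_tool(increments=[[-30,18,0,0,0,0],[-30,18,0,0,0,0],[-30,18,0,0,0,0],[-25,14,0,0,0,0],[-16,8,0,0,0,0],[-10,5,0,0,0,0],[0,0,0,0,0,0],[0,0,0,0,0,0],[0,0,0,0,0,0]])

```text
clock: 6.57
tcp_pos: [432.3, 224.6, 118.3]
ee_rot: [1.986, -2.433, 0.001]
wrist_force: [0.1, -0.7, -0.8]
finger_gap: 18.6
```

Run:
```python
from h import *
s,p,R=st(); print(s['clock'],p,s['wrist_force'],s['finger_gap'])
a,b,c=delta([432.9,226,60],-1); print(np.round(a,1),np.round(b,3))
im=manip.capture('top'); crop('top',im,120,150,240,250,6,'pics/t3.png'); cv2.imwrite('pics/t3f.png',im[:,:,::-1])
im=manip.capture('side'); crop('side',im,180,110,300,210,6,'pics/s3.png')
```

```text
6.5667 [432.32770225 224.59188515 118.27254305] [ 0.07535386 -0.66412028 -0.83624932] 18.59004739849289
[-1.5 -0.3 58.3] [-0.    -0.001  0.   ]
```

View pics/s3.png

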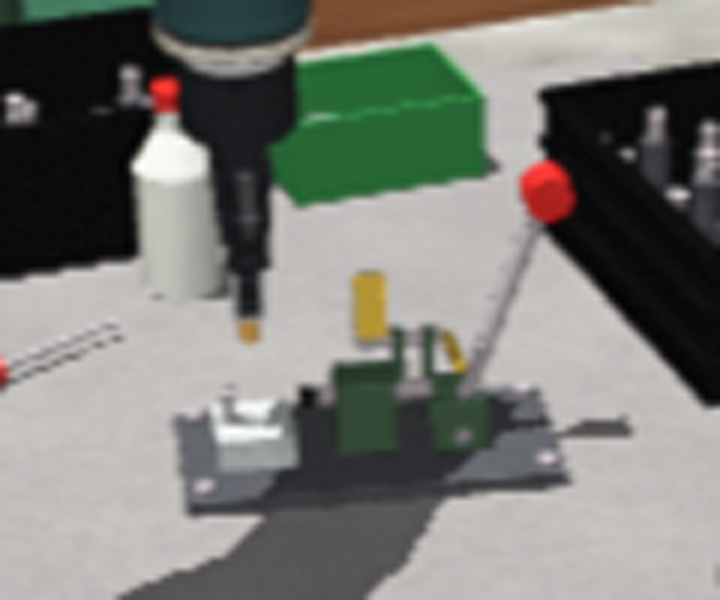

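View pics/t3.png

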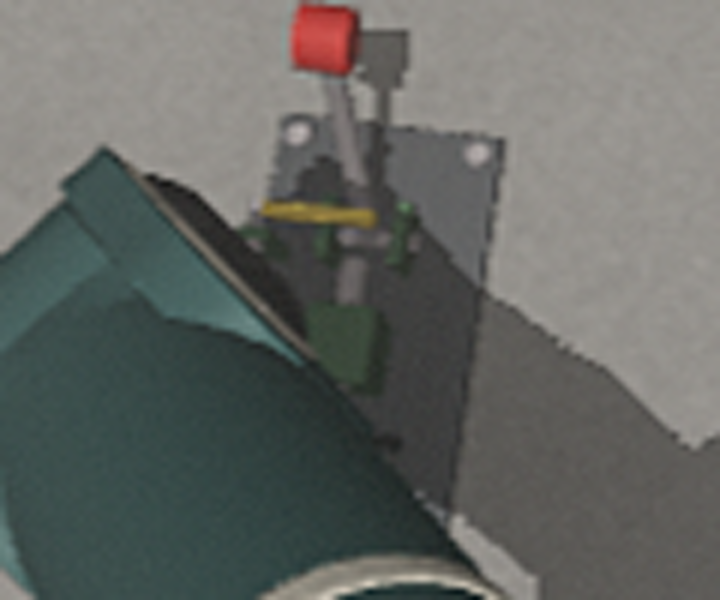

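```bash
cat > fit2.py <<'E'
from fit import *
ss=unc([(193,505),(568,478),(175,415),(527,383),(218,445),(297,438),(212,402)],6,180,110)
sX=[(-135,-60,12),(115,-60,12),(-135,60,12),(115,60,12),(-110,-25,35),(-60,-25,35),(-110,25,35)]
p3,r=fit([('side',ss,sX)],p); print('fix side',np.round(p3,3),np.round(r.reshape(-1,2),1).tolist(),W(p3,(-85,0,35)))
p4,r=fit([('side',ss,sX),('top',ft,fX)],p); print('both',np.round(p4,3),np.round(r.reshape(-1,2),1).tolist(),W(p4,(-85,0,35)))
s,t,R=st()
f=t-[0,0,22]; u=proj('side',f)[0]; print('foot pred crop',(u-[180,110]+.5)*6-.5)
u=proj('side',t)[0]; print('tcp pred crop',(u-[180,110]+.5)*6-.5)
E
python3 fit2.py | tail -4
python3 - <<'E'
from h import *
im=manip.capture('side'); crop('side',im,200,130,250,200,10,'pics/s3b.png')
E
```

```text
tray side [ 5.34475e+02 -2.08866e+02  1.61000e-01] [[0.2, -0.6], [-0.9, -0.5], [0.1, 0.3], [0.0, 0.3], [0.3, 0.3]] [ 558.6 -139.1   53. ]
brass tri [ 557.35053074 -137.85238891   53.64474266]
fix side [ 5.18278e+02  2.10786e+02 -1.92000e-01] [[-1.0, 0.1], [0.3, -1.2], [-0.5, -0.0], [1.3, 0.1], [0.2, -0.1], [-0.2, -0.1], [0.0, 0.8]] [434.83757801 226.992512    35.        ]
both [ 5.16759e+02  2.09063e+02 -2.00000e-01] [[-1.4, 0.3], [0.0, -0.8], [-0.6, 0.1], [1.3, 0.4], [-0.1, 0.0], [-0.5, 0.1], [-0.2, 1.0], [0.0, -0.8], [-0.1, -0.7], [0.2, -0.1], [0.1, 0.0], [0.0, -0.0], [-0.3, 0.6], [-1.4, -0.2], [0.8, -0.1]] [433.46031493 225.98543014  35.        ]Traceback (most recent call last):
  File "fit2.py", line 6, in <module>
    s,t,R=st()
          ~~^^
TypeError: 'list' object is not callable
```

View pics/s3b.png

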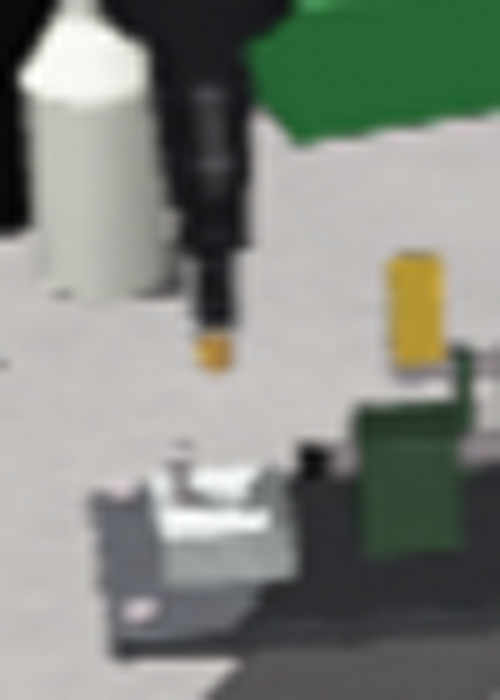

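Run:
```python
from h import *
s,t,R=st()
for n,X in dict(foot=t-[0,0,22],tcp=t,nest=[433,226,35]).items():
    u=proj('side',X)[0]; print(n,u,(u-[200,130]+.5)*10-.5)
for x in [(-110,-25,35),(-60,-25,35),(-60,25,35),(-110,25,35),(-97,-6,58),(-97,6,58),(-97,-6,35)]:
    u=proj('side',F(*x))[0]; print(x,np.round((u-[200,130]+.5)*10-.5))
```

```text
foot [220.70826582 166.53916958] [211.58265824 369.89169583]
tcp [220.45262186 161.48357543] [209.02621862 319.33575427]
nest [221.48724674 180.13128281] [219.37246736 505.81282805]
(-110, -25, 35) [161. 543.]
(-60, -25, 35) [289. 532.]
(-60, 25, 35) [276. 470.]
(-110, 25, 35) [151. 480.]
(-97, -6, 58) [187. 465.]
(-97, 6, 58) [185. 450.]
(-97, -6, 35) [190. 516.]
```

servo_tool(increments=[[-1.6,-0.8,5,0,0,0],[0,0,12,0,0,0],[0,0,15,0,0,0],[0,0,13,0,0,0],[0,0,8,0,0,0],[0,0,3,0,0,0],[0,0,0,0,0,0],[0,0,0,0,0,0],[0,0,0,0,0,0]])

```text
clock: 7.47
tcp_pos: [433.4, 227.4, 62.9]
ee_rot: [-1.988, 2.432, -0.0]
wrist_force: [-0.4, 0.0, -1.3]
finger_gap: 18.3
```

Run:
```python
from h import *
s,p,R=st(); print(s['clock'],p,s['wrist_force'],s['moment'])
a,b,c=delta([433.3,226,38.8],-1); print(np.round(a,1),np.round(b,3))
im=manip.capture('side'); crop('side',im,200,130,250,200,10,'pics/s4.png')
```

```text
7.4667 [433.36278456 227.44095415  62.87155887] [-0.38213575  0.0209339  -1.25929688] [-0.00216549 -0.02832665 -0.05816239]
[ 1.4 -0.2 24.1] [-0.001  0.001  0.002]
```

View pics/s4.png

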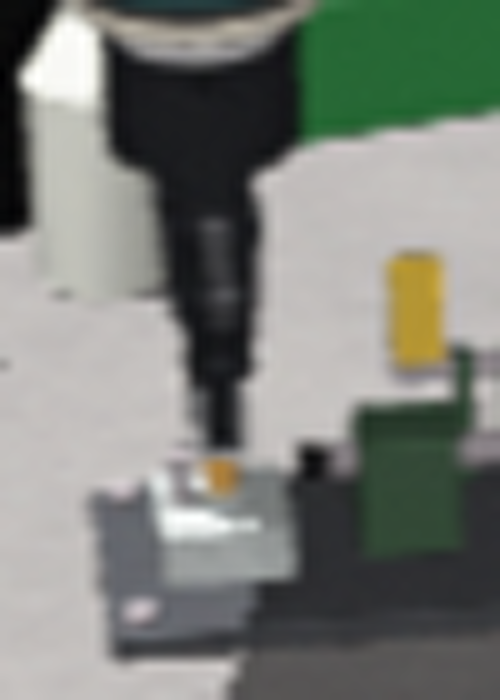

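servo_tool(increments=[[0,0,0,0,0,0]])

```text
clock: 7.6
tcp_pos: [433.3, 227.4, 62.8]
ee_rot: [-1.988, 2.432, -0.0]
wrist_force: [0.4, -0.4, -1.2]
finger_gap: 18.7
```

servo_tool(increments=[[0,0,0,0,0,0]])

```text
clock: 7.68
tcp_pos: [433.2, 227.3, 62.7]
ee_rot: [-1.988, 2.432, -0.0]
wrist_force: [0.8, 0.2, -1.2]
finger_gap: 18.6
```

servo_tool(increments=[[0,0,0,0,0,0]])

```text
clock: 7.77
tcp_pos: [433.1, 227.3, 62.5]
ee_rot: [-1.988, 2.432, -0.0]
wrist_force: [0.3, -0.7, -1.1]
finger_gap: 18.6
```

servo_tool(increments=[[1.2,-0.5,0,0,0,0],[0,0,3,0,0,0],[0,0,3,0,0,0],[0,0,3,0,0,0],[0,0,2,0,0,0],[0,0,0,0,0,0]])

```text
clock: 8.27
tcp_pos: [433.1, 226.3, 50.8]
ee_rot: [-1.989, 2.432, 0.001]
wrist_force: [1.2, 3.1, -3.6]
finger_gap: 18.7
```

servo_tool(increments=[[-0.6,-0.2,2,0,0,0],[0,0,2,0,0,0],[0,0,2,0,0,0],[0,0,0,0,0,0]])

```text
clock: 8.6
tcp_pos: [433.4, 226.4, 44.9]
ee_rot: [1.988, -2.432, -0.0]
wrist_force: [-0.2, 0.0, -2.1]
finger_gap: 18.6
```

servo_tool(increments=[[0,0,2,0,0,0],[0,0,2,0,0,0],[0,0,1.5,0,0,0],[0,0,0,0,0,0],[0,0,0,0,0,0]])

```text
clock: 9.02
tcp_pos: [433.5, 226.5, 39.7]
ee_rot: [1.988, -2.432, -0.0]
wrist_force: [-0.3, -0.7, -1.2]
finger_gap: 18.5
```

servo_tool(increments=[[0,0,1,0,0,0],[0,0,0.5,0,0,0],[0,0,0,0,0,0],[0,0,0,0,0,0]])

```text
clock: 9.35
tcp_pos: [433.7, 226.6, 38.8]
ee_rot: [-1.988, 2.432, -0.0]
wrist_force: [-2.8, -1.7, 11.4]
finger_gap: 18.6
```

Run:
```python
from h import *
s,p,R=st(); print(s['clock'],p,s['wrist_force'],s['moment'])
im=manip.capture('side'); crop('side',im,200,130,250,200,10,'pics/s5.png')
```

```text
9.35 [433.69858142 226.6294201   38.76315301] [-2.82344691 -1.70100333 11.39308309] [-0.38282355  0.67144103 -0.00709358]
```

View pics/s5.png

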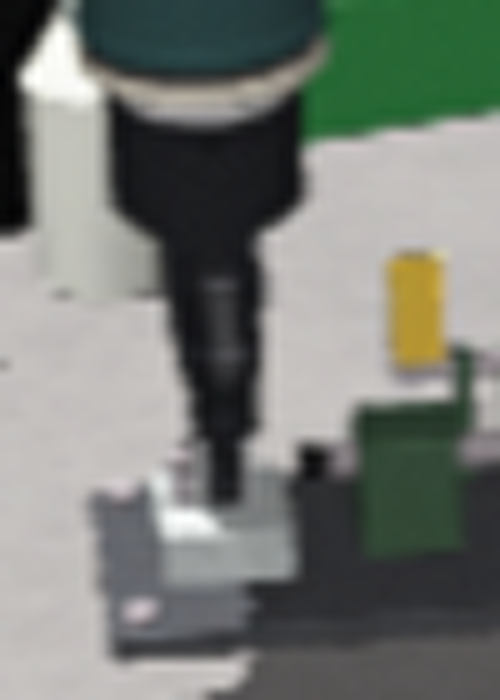

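The upward force of 11 N came at exactly the expected height (38.8), so the pin is seated. I'll release it.

servo_tool(increments=[[0,0,-0.5,0,0,0],[0,0,0,0,0,0],[0,0,0,0,0,0],[0,0,0,0,0,0],[0,0,0,0,0,0],[0,0,-6,0,0,0],[0,0,-12,0,0,0],[0,0,-20,0,0,0],[0,0,-25,0,0,0],[0,0,-25,0,0,0],[0,0,-15,0,0,0],[0,0,0,0,0,0]], grip=0.05)

```text
clock: 10.4
tcp_pos: [434.9, 227.3, 145.2]
ee_rot: [-1.985, 2.429, -0.002]
wrist_force: [0.3, 0.1, 0.6]
finger_gap: 44.8
```

Run:
```python
from h import *
s,p,R=st(); print(s['clock'],p,s['wrist_force'],s['moment'],Finv(p))
im=manip.capture('side'); crop('side',im,200,110,280,200,8,'pics/s6.png')
for f in [(0,15,150),(0,22,86)]:
  print(np.round(delta(F(*f),-1),3).tolist())
```

```text
10.4 [434.88161402 227.31283961 145.20071981] [0.34753682 0.13821814 0.60913274] [ 0.06465415 -0.03730607  0.05658871] [-83.35911276   1.72362471 145.20071981]
[[-13.676, -83.885, -6.249], [-0.002, 0.002, 0.002], [-13.809, -83.846, -6.481]]
[[-20.567, -83.738, 57.762], [-0.002, 0.002, 0.002], [-20.809, -83.846, 57.519]]
```

View pics/s6.png

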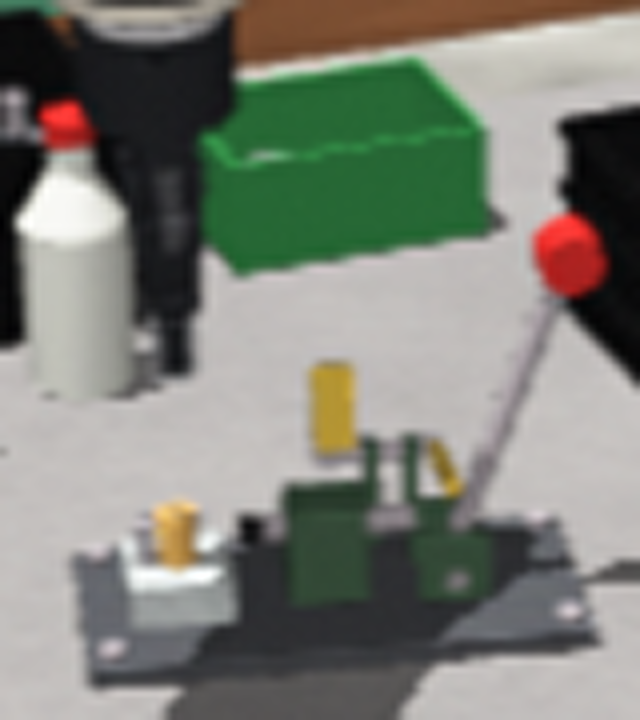

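The pin stands upright in the nest (crop (175,535)), the catch tab is upright at (332,408), and the lever is at rest. Next I'll shut the fingers and go beside the tab.

servo_tool(increments=[[0,-8,-1,0,0,0],[-3,-18,-1,0,0,0],[-4,-22,-1,0,0,0],[-4,-20,-1,0,0,0],[-2,-12,0,0,0,0],[0,0,0,0,0,0],[0,0,0,0,0,0],[0,0,0,0,0,0]], grip=-1)

```text
clock: 11.12
tcp_pos: [513.9, 223.2, 145.0]
ee_rot: [1.988, -2.431, -0.001]
wrist_force: [-0.7, 0.0, 0.2]
finger_gap: 0.1
```

Run:
```python
from h import *
s,p,R=st(); print(s['clock'],s['finger_gap'],Finv(p))
print(np.round(delta(F(-3,15,88),-1),3).tolist())
im=manip.capture('side'); crop('side',im,200,90,300,200,6,'pics/s7.png')
```

```text
11.1167 0.11069989554460644 [ -5.16306197  13.58140323 144.98084365]
[[-1.457, -2.249, 56.977], [0.001, -0.001, 0.002], [-1.419, -2.163, 56.981]]
```

View pics/s7.png

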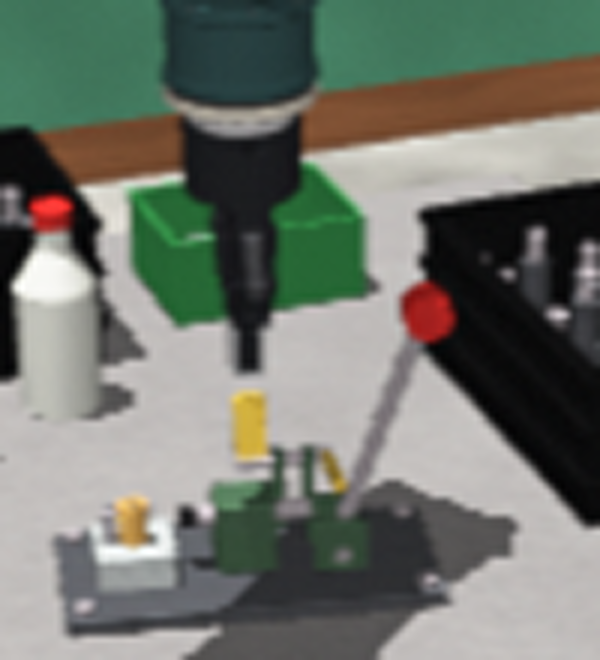

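servo_tool(increments=[[0,-2,10,0,0,0],[0,0,16,0,0,0],[0,0,16,0,0,0],[0,0,10,0,0,0],[0,0,4,0,0,0],[-4,0,0,0,0,0],[-6,0,0,0,0,0],[-6,0,0,0,0,0],[-6,0,0,0,0,0],[0,0,0,0,0,0],[0,0,0,0,0,0]])

```text
clock: 12.08
tcp_pos: [521.0, 245.2, 90.1]
ee_rot: [-1.989, 2.431, 0.0]
wrist_force: [0.2, 0.1, -0.4]
finger_gap: 0.1
```

Run:
```python
from h import *
s,p,R=st(); print(s['clock'],s['wrist_force'],Finv(p))
im=manip.capture('side'); crop('side',im,200,90,300,200,6,'pics/s8.png')
```

```text
12.0833 [ 0.15317853  0.06710538 -0.38066187] [-2.61366233 36.47963011 90.0806714 ]
```

View pics/s8.png

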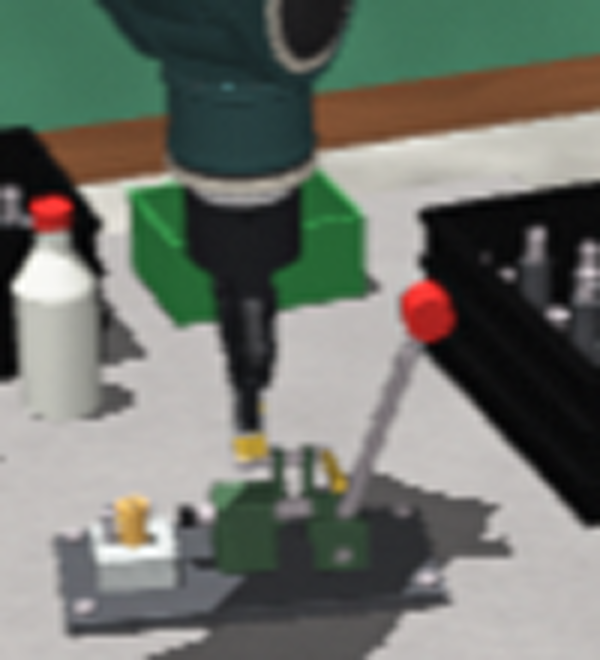

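servo_tool(increments=[[-6,0,0,0,0,0],[-6,0,1,0,0,0],[-6,0,1,0,0,0],[-6,0,2,0,0,0],[-6,0,3,0,0,0],[-5,0,4,0,0,0],[-4,0,4,0,0,0],[-3,0,4,0,0,0],[-2,0,2,0,0,0],[0,0,0,0,0,0],[0,0,0,0,0,0]])

```text
clock: 13.05
tcp_pos: [529.6, 287.8, 68.7]
ee_rot: [1.988, -2.432, -0.0]
wrist_force: [-0.8, -0.0, 0.0]
finger_gap: 0.0
```

Run:
```python
from h import *
s,p,R=st(); print(s['clock'],s['wrist_force'],Finv(p))
im=manip.capture('side'); crop('side',im,200,90,300,200,6,'pics/s9.png')
im=manip.capture('top'); crop('top',im,120,140,220,250,6,'pics/t9.png')
```

```text
13.05 [-0.79908335 -0.01994559  0.02552339] [-2.73579989 79.9857207  68.68438342]
```

View pics/s9.png

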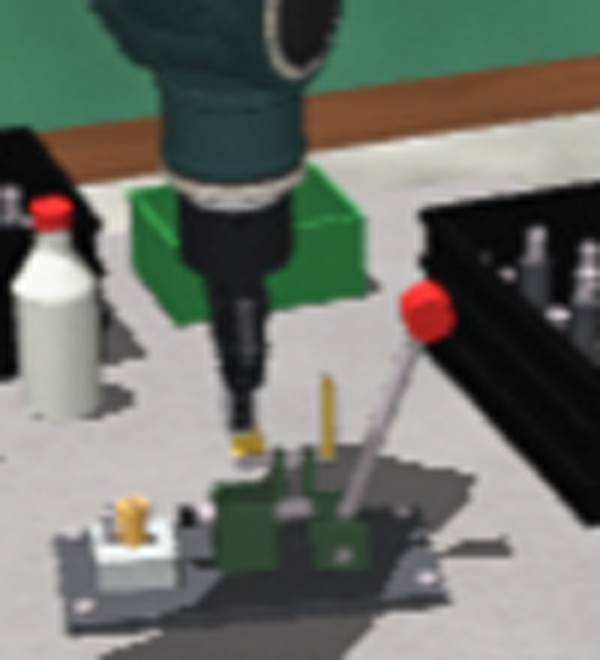

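View pics/t9.png

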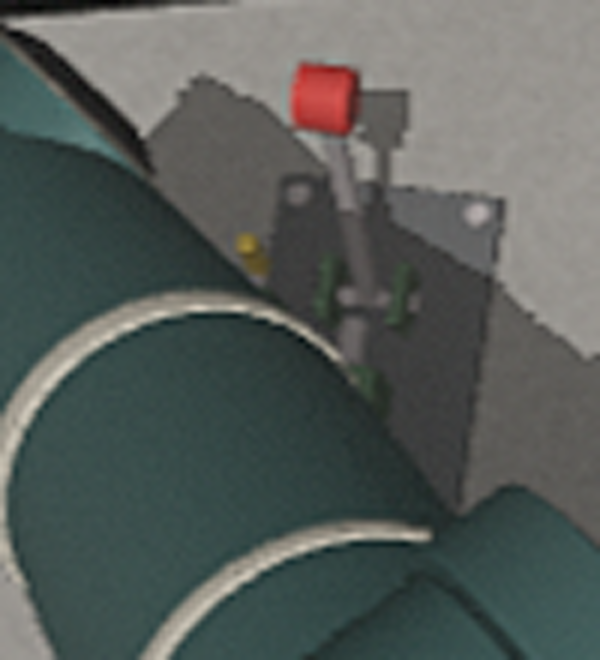

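The catch is over: the tab lies flat under the fingers and the tongue stands upright at side crop (327,415). The lever is still at rest. Next I'll rise and move over the knob.

servo_tool(increments=[[0,0,-15,0,0,0],[0,0,-30,0,0,0],[0,0,-35,0,0,0],[0,0,-35,0,0,0],[0,0,-35,0,0,0],[0,0,-30,0,0,0],[10,-15,-10,0,0,0],[15,-20,0,0,0,0],[20,-25,0,0,0,0],[18,-25,0,0,0,0],[12,-18,0,0,0,0],[5,-8,0,0,0,0]], grip=0.25)

```text
clock: 14.15
tcp_pos: [624.4, 183.6, 258.8]
ee_rot: [1.983, -2.436, 0.002]
wrist_force: [0.3, 0.2, 0.1]
finger_gap: 53.3
```

servo_tool(increments=[[0,0,0,0,0,0],[0,0,0,0,0,0],[0,0,0,0,0,0]])

```text
clock: 14.4
tcp_pos: [621.6, 188.6, 258.9]
ee_rot: [-1.99, 2.431, 0.001]
wrist_force: [-0.7, 0.3, 0.7]
finger_gap: 53.1
```

Run:
```python
from h import *
s,p,R=st(); print(s['clock'],s['finger_gap'],Finv(p),np.round(s['joint_positions'],2))
print(np.round(delta(F(108,0,167),-1),3).tolist())
im=manip.capture('side'); crop('side',im,210,70,310,180,6,'pics/s10.png')
im=manip.capture('top'); crop('top',im,120,120,240,220,6,'pics/t10.png')
```

```text
14.4 53.076619982166974 [107.3827926    1.24675008 258.93878985] [-0.13  0.45 -0.29  1.51  0.13  1.2  -2.21]
[[1.307, -0.651, 91.938], [0.0, 0.001, 0.003], [1.247, -0.617, 91.939]]
```

View pics/s10.png

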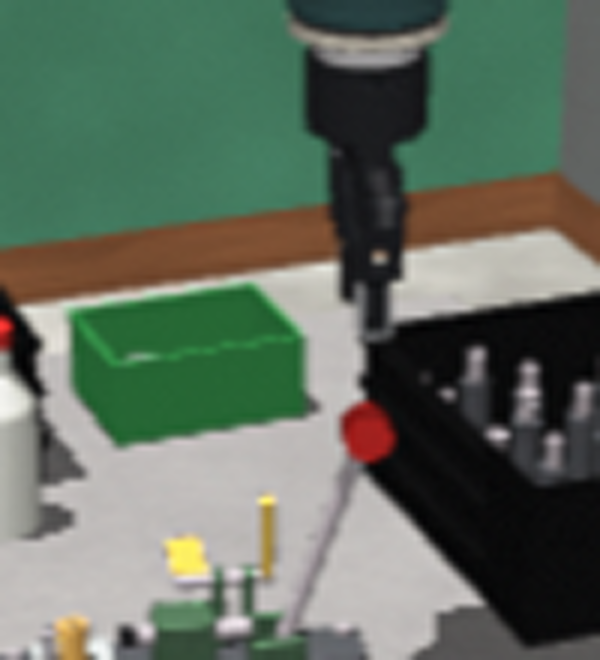

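View pics/t10.png

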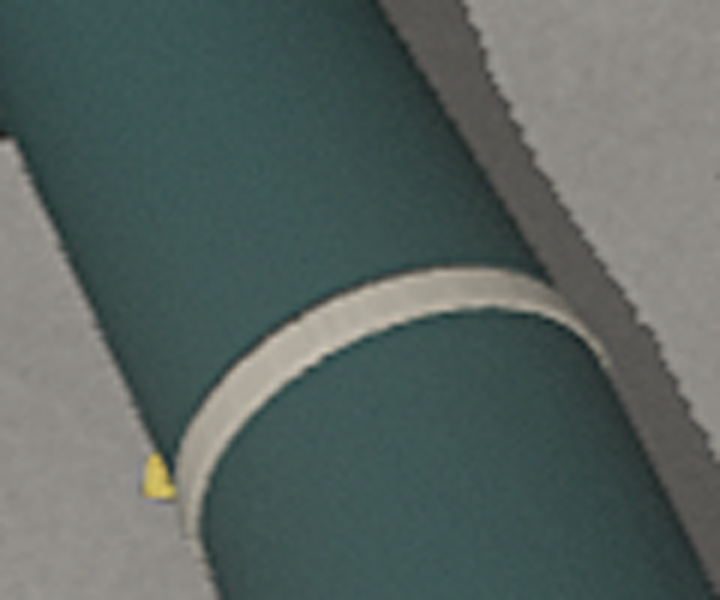

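Run:
```python
from h import *
for z in (0,60,100): print(z,atz('top',(182,137),z))
```

```text
0 [746.94469674 192.53692241   0.        ]
60 [723.92777701 183.00201544  60.        ]
100 [708.58316385 176.64541079 100.        ]
```

servo_tool(increments=[[1.2,-0.5,10,0,0,0],[0,0,15,0,0,0],[0,0,15,0,0,0],[0,0,10,0,0,0],[0,0,0,0,0,0],[0,0,0,0,0,0]])

```text
clock: 15.0
tcp_pos: [622.5, 186.1, 208.5]
ee_rot: [1.988, -2.431, -0.001]
wrist_force: [0.8, 0.5, 0.9]
finger_gap: 53.3
```

Run:
```python
from h import *
s,p,R=st(); print(s['clock'],s['wrist_force'],s['finger_gap'],Finv(p))
print(np.round(delta(F(108,0,167),-1),3).tolist())
im=manip.capture('side'); crop('side',im,210,70,310,180,6,'pics/s11.png')
```

```text
15.0 [0.80979165 0.53586504 0.94713841] 53.28609859761188 [108.71512234  -1.01435775 208.46678545]
[[-1.026, 0.678, 41.467], [0.001, -0.0, 0.002], [-1.014, 0.715, 41.467]]
```

View pics/s11.png

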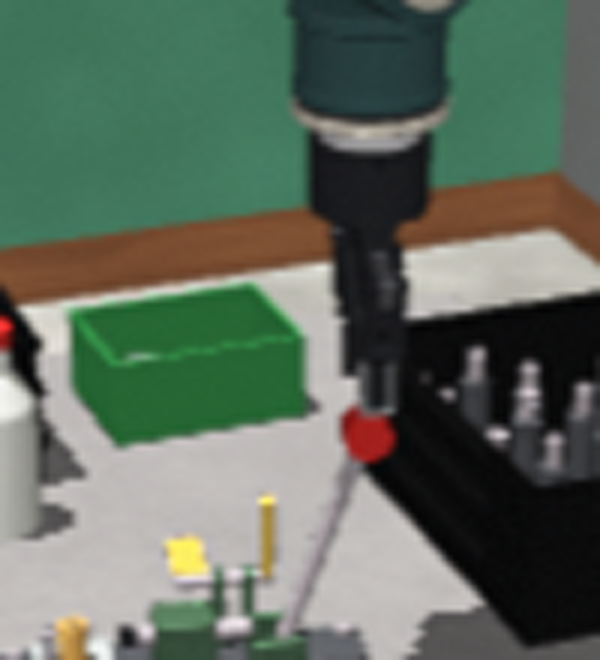

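servo_tool(increments=[[-0.8,0.6,8,0,0,0],[0,0,10,0,0,0],[0,0,10,0,0,0],[0,0,9,0,0,0],[0,0,4,0,0,0],[0,0,0,0,0,0],[0,0,0,0,0,0]])

```text
clock: 15.63
tcp_pos: [622.3, 186.8, 167.6]
ee_rot: [1.988, -2.432, -0.0]
wrist_force: [0.5, -0.2, 0.1]
finger_gap: 53.3
```

servo_tool(increments=[[0,0,0,0,0,0],[0,0,0,0,0,0],[0,0,0,0,0,0],[0,0,0,0,0,0],[0,0,0,0,0,0],[0,0,0,0,0,0]], grip=-1, newtons=60)

```text
clock: 16.13
tcp_pos: [622.9, 188.3, 168.8]
ee_rot: [-1.987, 2.429, 0.0]
wrist_force: [3.0, 6.8, 2.1]
finger_gap: 24.9
```

Run:
```python
from h import *
s,p,R=st(); print(s['clock'],s['wrist_force'],s['finger_gap'],Finv(p))
im=manip.capture('side'); crop('side',im,210,70,310,180,6,'pics/s12.png')
# arc steps
L=170;ph=np.arange(.35,-.62,-.0807)
x=50+L*np.sin(ph);z=25+L*np.cos(ph); print(np.round(np.c_[-np.diff(x),-np.diff(z)],1).tolist())
```

```text
16.1333 [3.03650125 6.83926637 2.12555803] 24.853958297354534 [108.6644301    1.18193363 168.76701464]
[[13.1, -4.2], [13.4, -3.1], [13.6, -2.0], [13.7, -0.9], [13.7, 0.2], [13.7, 1.3], [13.5, 2.4], [13.3, 3.5], [12.9, 4.5], [12.5, 5.6], [12.1, 6.5], [11.5, 7.5]]
```

View pics/s12.png

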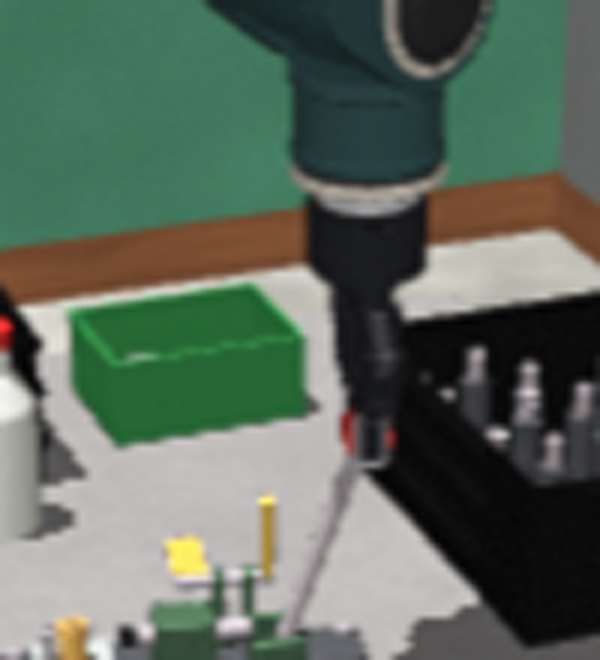

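servo_tool(increments=[[-1,4,-1.3,0,0,0],[0,6.5,-2.1,0,0,0],[0,6.6,-1.7,0,0,0],[0,6.7,-1.5,0,0,0],[0,6.8,-1.1,0,0,0],[0,6.8,-0.9,0,0,0],[0,6.8,-0.6,0,0,0],[0,6.9,-0.3,0,0,0],[0,6.8,0,0,0,0],[0,6.9,0.2,0,0,0],[0,6.8,0.5,0,0,0],[0,0,0,0,0,0]])

```text
clock: 17.18
tcp_pos: [553.3, 203.0, 178.1]
ee_rot: [-1.986, 2.428, -0.002]
wrist_force: [8.4, 3.5, 2.2]
finger_gap: 25.6
```

Run:
```python
from h import *
s,p,R=st(); f=Finv(p); print(s['clock'],s['wrist_force'],s['finger_gap'],f, 'phi from x',np.arcsin((f[0]-50)/170))
im=manip.capture('side'); crop('side',im,200,70,300,180,6,'pics/s13.png')
```

```text
17.1833 [8.37892997 3.52347816 2.16954653] 25.555697099161787 [ 37.49047787   1.60602454 178.14531625] phi from x -0.07365199521180218
```

View pics/s13.png

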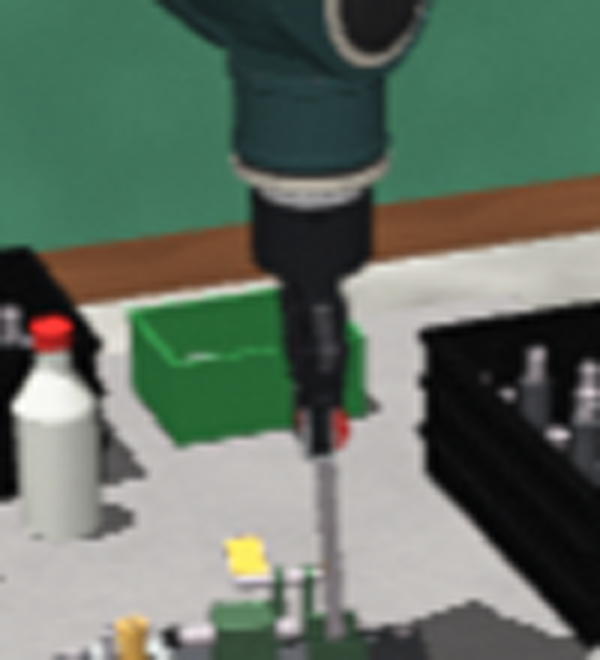

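servo_tool(increments=[[0,7,0.7,0,0,0],[0,7,1,0,0,0],[0,7,1.3,0,0,0],[0,6.9,1.5,0,0,0],[0,6.8,1.8,0,0,0],[0,6.7,2.1,0,0,0],[0,6.6,2.4,0,0,0],[0,6.5,2.6,0,0,0],[0,6.4,2.9,0,0,0],[0,5,2.4,0,0,0],[0,0,0,0,0,0],[0,0,0,0,0,0]])

```text
clock: 18.23
tcp_pos: [489.4, 216.3, 159.7]
ee_rot: [-1.986, 2.428, -0.002]
wrist_force: [4.4, 2.8, 9.7]
finger_gap: 25.0
```

Run:
```python
from h import *
s,p,R=st(); f=Finv(p); print(s['clock'],s['wrist_force'],s['finger_gap'],f, 'lever from x',.35-np.arcsin((f[0]-50)/170))
im=manip.capture('side'); crop('side',im,200,70,300,180,6,'pics/s14.png')
```

```text
18.2333 [4.43049746 2.78610628 9.65224392] 24.98626371640889 [-27.72913684   1.88473894 159.72284353] lever from x 0.8248782998418426
```

View pics/s14.png

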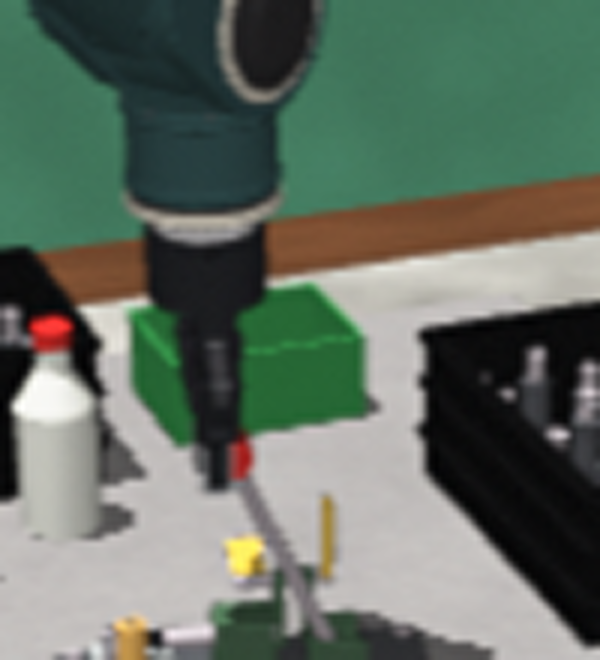

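servo_tool(increments=[[0,5,1.8,0,0,0],[0,5,2,0,0,0],[0,5,2.2,0,0,0],[0,4,2,0,0,0],[0,3,1.6,0,0,0],[0,2,1,0,0,0],[0,0,0,0,0,0],[0,0,0,0,0,0]])

```text
clock: 18.95
tcp_pos: [467.1, 220.8, 148.4]
ee_rot: [-1.984, 2.427, -0.003]
wrist_force: [19.8, 6.2, -11.3]
finger_gap: 25.3
```

Run:
```python
from h import *
s,p,R=st(); f=Finv(p); print(s['clock'],s['wrist_force'],s['finger_gap'],f, 'lever from x',.35-np.arcsin((f[0]-50)/170))
im=manip.capture('side'); crop('side',im,200,110,280,190,8,'pics/s15.png')
for th in (.75,.85,.95):
    ph=.35-th
    for r in (60,110,170): 
        u=proj('side',F(50+r*np.sin(ph),0,25+r*np.cos(ph)))[0]; print(th,r,np.round((u-[200,110]+.5)*8-.5))
```

```text
18.95 [ 19.81939389   6.24088514 -11.26754281] 25.339235657454267 [-50.44766101   1.83808629 148.42001638] lever from x 0.9821350514762337
0.75 60 [398. 466.]
0.75 110 [357. 385.]
0.75 170 [306. 284.]
0.85 60 [388. 471.]
0.85 110 [337. 395.]
0.85 170 [275. 301.]
0.95 60 [377. 478.]
0.95 110 [318. 407.]
0.95 170 [245. 320.]
```

View pics/s15.png

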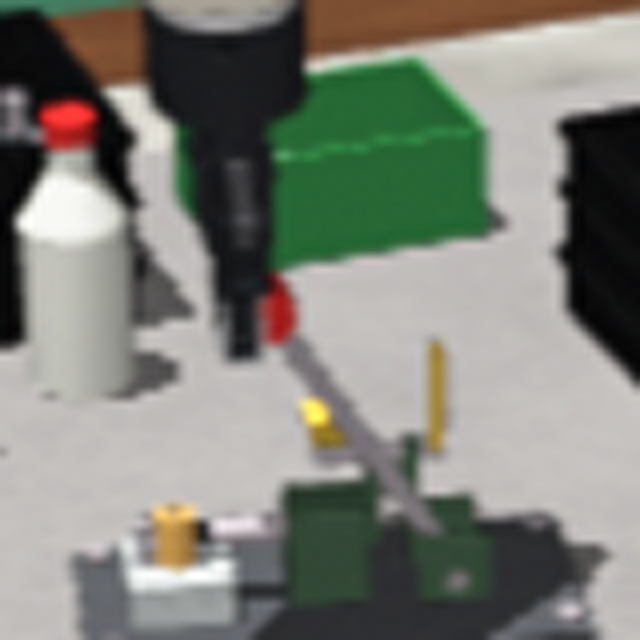

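servo_tool(increments=[[0,0.5,2,0,0,0],[0,1,2,0,0,0],[0,1.5,1,0,0,0],[0,1,1,0,0,0],[0,0,0,0,0,0],[0,0,0,0,0,0]])

```text
clock: 19.5
tcp_pos: [461.7, 222.1, 143.5]
ee_rot: [-1.986, 2.428, -0.001]
wrist_force: [-3.9, 2.6, 22.7]
finger_gap: 25.3
```

Run:
```python
from h import *
s,p,R=st(); f=Finv(p); w=Rot.from_euler('z',-FX[2]).apply(s['wrist_force']); print(s['clock'],'F fixture',w,s['finger_gap'],f)
im=manip.capture('side'); crop('side',im,200,110,280,190,8,'pics/s16.png')
```

```text
19.5 F fixture [-4.3165673   1.79502544 22.67134406] 25.34778074315171 [-56.08271909   2.00666079 143.45873022]
```

View pics/s16.png

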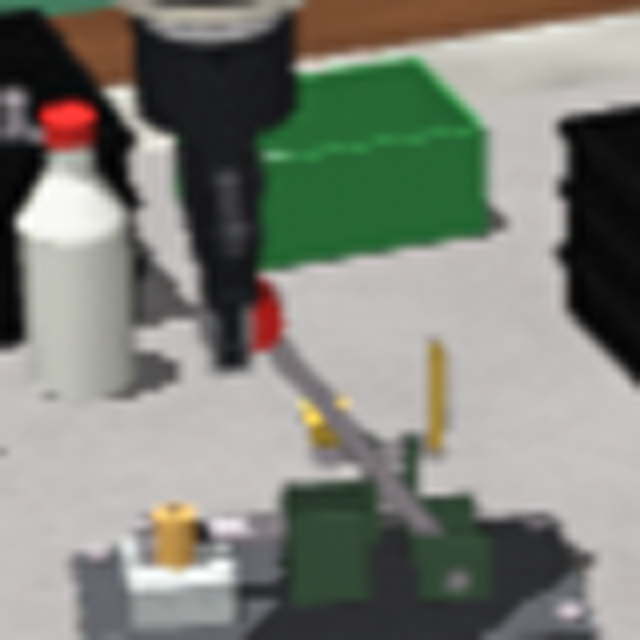

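servo_tool(increments=[[0,1,0,0,0,0],[0,1,0,0,0,0],[0,0.5,0,0,0,0],[0,0,0,0,0,0],[0,0,0,0,0,0],[0,0,0,0,0,0]], newtons=80)

```text
clock: 20.05
tcp_pos: [460.7, 222.3, 143.0]
ee_rot: [-1.984, 2.427, -0.003]
wrist_force: [12.6, 4.3, 1.8]
finger_gap: 24.8
```

```bash
cat > m.py <<'E'
from h import *
import sys
s,p,R=st(); f=Finv(p); w=Rot.from_euler('z',-FX[2]).apply(s['wrist_force']); print(s['clock'],'F fixture',w,'tang',.83*w[0]+.56*w[2],'rad',-.56*w[0]+.83*w[2],s['finger_gap'],f)
im=manip.capture('side'); crop('side',im,200,110,280,190,8,sys.argv[1])
red=(im[:,:,0]>150)&(im[:,:,1]<70)&(im[:,:,2]<70); red[:,:225]=0; red[:140]=0;red[165:]=0
v,u=np.nonzero(red); print('red u',u.min(),u.max(),'v',v.min(),v.max(),len(u))
for th in (.85,.9,.95):
    ph=.35-th; A=np.linspace(0,2*np.pi,60); e=[]
    for y in (-13,13):
        e+= [F(50+170*np.sin(ph)+16*np.cos(a),y,25+170*np.cos(ph)+16*np.sin(a)) for a in A]
    q=proj('side',np.array(e)); print(th,np.round(q.min(0),1),np.round(q.max(0),1))
E
python3 m.py pics/s17.png
```

```text
20.05 F fixture [11.44431813  6.70478775  1.77017212] tang 10.490080433025366 rad -4.93957529302063 24.84544321912268 [-57.0620215    1.94847733 143.03776841]
red u 232 234 v 148 153 13
0.85 [229.3 141.9] [238.5 152.5]
0.9 [227.5 143.1] [236.6 153.6]
0.95 [225.7 144.3] [234.8 154.8]
```

View pics/s17.png

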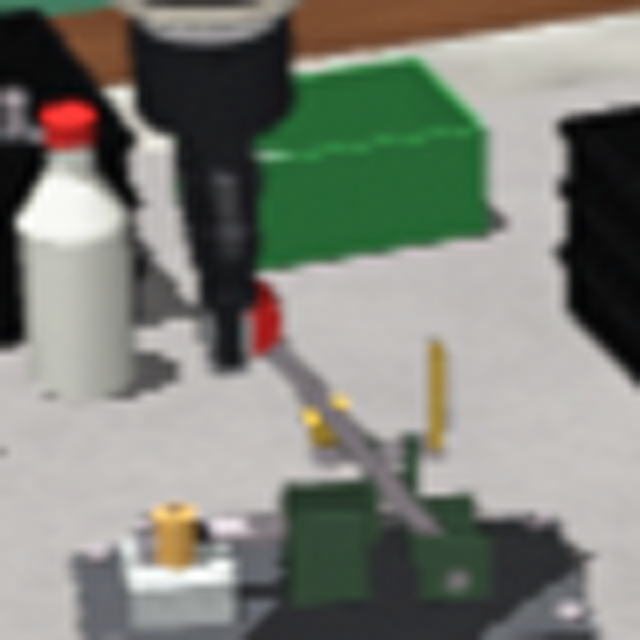

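servo_tool(increments=[[0,1.2,0.6,0,0,0],[0,0,0,0,0,0],[0,0,0,0,0,0],[0,0,0,0,0,0]])

```text
clock: 20.43
tcp_pos: [460.6, 222.3, 142.9]
ee_rot: [-1.982, 2.427, -0.004]
wrist_force: [19.0, 3.0, 4.3]
finger_gap: 25.0
```

```bash
python3 m.py pics/s18.png
```

```text
20.4333 F fixture [18.0113033   6.70348317  4.26257316] tang 17.336422707069808 rad -6.548394129799081 25.00272101018511 [-57.14326545   1.9707661  142.92507289]
red u 232 234 v 148 153 13
0.85 [229.3 141.9] [238.5 152.5]
0.9 [227.5 143.1] [236.6 153.6]
0.95 [225.7 144.3] [234.8 154.8]
```

Another 1.3 mm of pull raised the force from 10 to 17 N with no motion, so the lever is on its stop. I'll hold, and check the pin, catch and bystanders.

servo_tool(increments=[[0,0,0,0,0,0],[0,0,0,0,0,0],[0,0,0,0,0,0],[0,0,0,0,0,0],[0,0,0,0,0,0],[0,0,0,0,0,0]])

```text
clock: 20.98
tcp_pos: [460.6, 222.3, 142.9]
ee_rot: [-1.982, 2.427, -0.004]
wrist_force: [18.3, 3.1, 6.1]
finger_gap: 25.0
```

```bash
python3 m.py pics/s19.png
python3 - <<'E'
from h import *
im=manip.capture('side'); crop('side',im,205,165,255,200,14,'pics/s20.png'); 
b=cv2.imread('pics/side0.png'); cv2.imwrite('pics/s21.png',im[:,:,::-1])
E
```

```text
20.9833 F fixture [17.2739374   6.65852407  6.11289653] tang 17.760590097702213 rad -4.599700819302332 25.03660663965119 [-57.17103308   1.98766807 142.92932919]
red u 232 234 v 148 153 13
0.85 [229.3 141.9] [238.5 152.5]
0.9 [227.5 143.1] [236.6 153.6]
0.95 [225.7 144.3] [234.8 154.8]
```

View pics/s20.png

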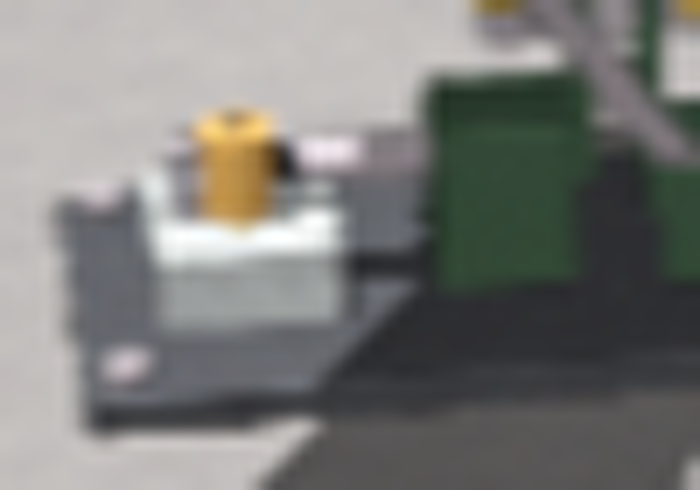

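View pics/s21.png

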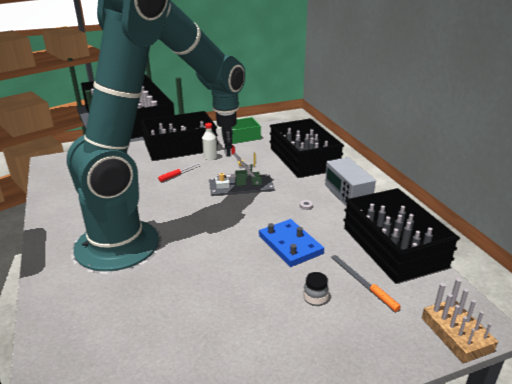

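The pin stands upright in the nest (close-up (235,170)) with the black nose against its collar. The tongue is still upright, the steel pins and bystanders look undisturbed, and the hold is steady. I'm handing in.

```bash
python3 -c "
from station import manip
print(manip.job_done())"
```

```text
the job is handed in; nothing more can be done
None
```

I stood the brass pin in the nest and let go of it with the catch still closed. I then flipped the yellow catch right over and pulled the lever to its stop. I handed the job in at about 21 s, still holding the lever.

Last checks:
- **Lever:** it is on its stop at about 0.95 rad, judged from the knob's place in the side view. About 17 N of pull is held there, and pulling harder raised the force without moving the tool. The pose stayed steady for 0.5 s before hand-in.
- **Catch:** the tongue stands upright beside the lever, so the catch is fully flipped, about 1.4 rad by estimate.
- **Pin:** it looks upright and seated in the nest, with the black nose against its collar. It met the block at exactly the expected height when I lowered it. I could only see the nose touching the pin; I have no reading of its force.
- **Bystanders:** none of those I could see looks moved in the last side picture. I judged this by eye and measured no distances.

One thing did not go cleanly: the pads slid about 6 mm on the knob during the pull. I corrected the path, raised the grip to 80 N, and saw no further slip.

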